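# Set out the finishing board for two wing castings

### The arm

A 7-joint arm with a two-finger parallel gripper is mounted at the origin on the work surface; the furniture and walls round the work are solid. World frame = base frame: x ahead of the robot, y to its left, z up, the work surface at z = 0. Lengths are in m, angles in rad, forces in N, time in s.
With the tool pointing down it reaches from about 0.4 to 0.9 m from the base axis. Payload 5.5 kg.
Tool frame: the origin (TCP) lies at the very end of the fingers, on their centre line; the grasp point (between the pads) lies 19 mm behind it (bot.tcp_to_grasp is the distance from the TCP to the grasp point, in m); z points along the fingers, y is the line along which they close (so a half turn about z gives the same grasp; the last joint's range is limited). The gripper opens to 85 mm and grips with 20 to 120 N. Pads are 22 mm wide; open, the fingers measure 114 mm over their backs; the gripper's body (76 mm by 85 mm) begins 54 mm behind the grasp point. The pads swing forward as they close: fully open they stand 13 mm farther back than shut.
Start: joints at [1.371, 0.501, -0.427, 1.55, 0.221, 1.138, -0.21], TCP at [0.29, -0.582, 0.231] pointing down, gripper open.
Joint ranges: [-2.88, 2.88], [-0.31, 2.03], [-1.54, 1.56], [0.2, 2.42], [-1.41, 4.55], [0.19, 2.02], [-2.57, 2.57]. Speed limits (rad/s): [2.57, 2.57, 3.14, 3.14, 3.14, 3.14, 3.14].

### API

Orientations are given as a unit quaternion [x, y, z, w].
In Python, from cell import bot gives the robot as it stands.
- The arm moves only by the tool jog_arm, never from a script. Its arguments are lists of equal length, an entry for each row: "delta_pos": the shift along the world's x, y, z in mm, a list of three; "dr": the turn, a rotation vector about the world's x, y, z in degrees, a list of three; "hand": the finger opening in mm, from 0 to 85.4. In form: {"delta_pos": [[x, y, z], ...], "dr": [[rx, ry, rz], ...], "hand": [hand, ...]}. A call has 1 to 5 rows; each row is the pose to reach, as a shift and turn from the pose commanded when the call began; what a row does not reach only later rows make up. A row lasts 1/10 s, in which the tool goes at most 50 mm and 8.59 degrees, less where a joint would pass 70% of its speed; a pose out of reach is approached as far as the arm can. A call with a gripper value outside its range is refused whole. The fingers move at their own pace and stop on an object; the grip force is fixed at half the most. Time passes only in rows, so rows that repeat a pose let the fingers close. It gives the time, the measured TCP pose, the force, the opening and the grip force at its end, in the units of the state.
- bot.get_state(): the state, without advancing time (a new reading comes with each control period).
- bot.grab_frame(name): name is "scene" or "top" or "wrist"; returns a dict with "pixels" (384x512x3 uint8, red, green, blue), "fx", "fy", "cx", "cy" (pixels), "world_from_camera" (4x4, takes a point from camera to world coordinates); the wrist camera has in their place "T_tool_cam" (4x4, takes a point from camera to tool coordinates, whose origin is the TCP and whose axes are the flange's). Camera axes: x right, y down, z forward; pixel columns grow to the right and rows downward; lengths in m; the calibration is good to about 2 mm. A picture is of the moment at which its call begins: read the wrist's pose just before it. There is no depth.
- bot.job_done(): hands the job in; it is judged then, once.
Trained networks look in a picture, given as the dict that the camera call returned (one of the last four; its "shot" number tells which), for a name from the list of things; names that differ only in an ending like _2 or _b are one class to them, and where a whole thing is asked for, a point or a joint stands for the part that bears it (a point fixed in the world has none). Each returns a list of dicts, best first, with "confidence" (0 to 1); they miss things now and then, are a little off and sometimes report something else, mostly with a low value. They report only what shows in the picture. A call takes as long as a camera call. They do not tell look-alikes from the thing itself.
- bot.trace(picture, query): "pixels" (384x512 bool, what is visible of it).
- bot.place_of(picture, query): "position" ([x, y, z] in m, in world coordinates, good to about 4 mm: a listed point, or the origin of a listed thing).
The state is a dict: "t": time; "qpos": joint angles; "qd": joint speeds; "joint_torque": joint torques, N m; "ee_pos": TCP position; "ee_rot": TCP orientation; "force": force on the tool from outside, world axes, zero at the start; "torque": the same for the moment, N m; "finger_gap": finger opening in m; "grasp_force": force on a finger pad.
Only numpy, scipy, OpenCV 4.12 (cv2) and the standard library are available. Lean on these libraries where they do the work, as an engineer would, in place of code of your own. Each camera call takes 0.05 s, during which the arm holds its last target. There are 200 camera calls.

### The job

Set out the plywood finishing board. Stand the double-lobed wing casting in the middle bay of the front row, between the glass jar and the grey tape roll, and the single-lobed casting in the bay behind the jar, both upright with their foot bars running front to back along the board; lay the metal collar flat in the bay behind the grey tape roll and stand the dropper bottle upright inside the collar so that it cannot tip over. Centre everything in its bay, leave the jar and the grey roll in theirs, and do not disturb the black cup or the stapler.

Things in the scene. Friction and masses are not known exactly. Their poses are not given: they have to be found in the camera images.
- board: Fixed plywood board, 270 (x) x 360 (y) x 12 mm. Origin: centre of its underside; x points to its back (away from the robot), y left, turned up to 0.2 rad. Flat dark lines mark two rows of three bays, 135 (x) x 120 mm (y): front row centres at x = -67.5 mm, back row at x = +67.5 mm; y = +120 (left), 0, -120 mm (right). Behind = the next bay in +x.
- jar: Clear open glass jar, 64 mm across, 110 mm tall, 0.4 kg, loose, already standing in the left or the right bay of the front row (it varies). Origin: centre of its underside.
- duct_tape: Grey duct tape roll lying flat, 108 mm across, 48 mm high, loose, already in the other end bay of the front row. Origin: centre of its underside.
- wing_double: Off-white foam wing casting with two upright lobes side by side, 0.07 kg. Foot bar 32 (x) x 108 (y) x 28 mm high; lobes span y = -41 to +47 mm, 20 mm thick in x, 106 mm high overall. Origin: centre of its underside, z up. Grip across the lobes (closing along x), e.g. at y = +20 mm, 80 mm above the underside. Either way round is right.
- wing_single: Off-white foam wing casting with one upright lobe at one end, 0.06 kg. Foot bar 37 (x) x 94 (y) x 28 mm high; lobe spans y = +4 to +44 mm, 21 mm thick in x, 104 mm high overall. Origin: centre of the underside, midway along the bar; z up. Grip across the lobe (closing along x) at y = +24 mm, 80 mm above the underside. Either way round is right.
- collar: Plain aluminium ring (bottle collar), outside 64 mm, hole 46 mm right through, 30 mm high, about 0.2 kg, lying flat. Origin: centre of its underside. Grip it across the outside.
- dropper: Small brown bottle with black dropper cap, standing: round, 33 mm across up to 65 mm height, then a 24 mm cap and a 12 mm rubber bulb, 102 mm tall in all, about 0.07 kg. Origin: centre of its underside. Grip the body about 58 mm above its underside, so that the fingertips stay above the 30 mm high collar.
- cup: Black plastic cup, 95 mm across, 108 mm tall, standing left of the work; leave it alone. Origin: centre of its underside.
- stapler: Chrome and black hand stapler, 38 x 162 x 80 mm, to the right of the board; leave it alone. Origin: centre of its underside.
Not all that is in view belongs to the job. Several things look just like the collar: the one meant starts farthest to the robot's left. What is shaped like the wing_double but purple is not meant.

How it is judged:
At the end, for the whole second after the job is handed in: Castings and collar within 15 mm (each board axis) of their bay centres, foot bars front to back within 0.2 rad, bottle within 12 mm of the collar's centre, jar and grey roll within 25 mm of their bay centres; all on the board, upright within 0.12 rad, released, at rest (x of wing_double in the frame of board between -0.0825 and -0.0525 m and y of wing_double in the frame of board between -0.015 and 0.015 m and ((x of jar in the frame of board between -0.0925 and -0.0425 m and y of jar in the frame of board between 0.095 and 0.145 m and x of duct_tape in the frame of board between -0.0925 and -0.0425 m and y of duct_tape in the frame of board between -0.145 and -0.095 m and x of wing_single in the frame of board between 0.0525 and 0.0825 m and y of wing_single in the frame of board between 0.105 and 0.135 m and x of collar in the frame of board between 0.0525 and 0.0825 m and y of collar in the frame of board between -0.135 and -0.105 m) or (x of jar in the frame of board between -0.0925 and -0.0425 m and y of jar in the frame of board between -0.145 and -0.095 m and x of duct_tape in the frame of board between -0.0925 and -0.0425 m and y of duct_tape in the frame of board between 0.095 and 0.145 m and x of wing_single in the frame of board between 0.0525 and 0.0825 m and y of wing_single in the frame of board between -0.135 and -0.105 m and x of collar in the frame of board between 0.0525 and 0.0825 m and y of collar in the frame of board between 0.105 and 0.135 m)) and horizontal distance between dropper and collar below 0.012 m and angle between the y axis of each of wing_double, wing_single and the x axis of board, either way round below 0.2 rad and z of each of wing_double, wing_single, collar, dropper, jar, duct_tape in the frame of board below 0.018 m and angle between each of wing_double, wing_single, collar, dropper, jar, duct_tape's own z axis and vertical below 0.12 rad and linear speed of each of wing_double, wing_single, collar, dropper below 0.02 m/s and angular speed of each of wing_double, wing_single, collar, dropper below 0.2 rad/s); the robot touches nothing.
It fails at once if the black cup or the stapler is pushed more than 30 mm (distance of any of cup, stapler from where it was at the start of the episode above 0.03 m).
It fails at once if the jar is tipped over (angle between jar's own z axis and vertical above 0.5 rad).
It also fails if it takes over 104 s, if anything falls off the work surface, if the arm or the gripper's body presses on something with over 40 N, if the wrist force passes 120 N, or if a joint passes its speed limit or range.

## Working session

There is one attempt and no reset: what is moved stays moved. The work goes in short steps, Python scripts to look and compute and a tool call to move; the robot and the scene stay as the last step left them, time stands still between calls to the robot, and variables do not carry over. Pictures are saved under pics/ and viewed, at most 14 in all, crops included, and the job is handed in when it is done.

Besides the shell and the picture viewer there is one more tool, called after "Emit:" by a JSON object that holds its "api" and its "payload", one argument or row to a line. jog_arm: Moves the arm, as the interface text tells. Its arguments: {"type":"object","properties":{"delta_pos":{"type":"array","items":{"type":"array","items":{"type":"number"}}},"dr":{"type":"array","items":{"type":"array","items":{"type":"number"}}},"hand":{"type":"array","items":{"type":"number"}}},"required":["delta_pos","dr","hand"]}

```bash
mkdir -p pics; ls; python3 - <<'E'
from cell import bot
import cv2,numpy as np
s=bot.get_state();print(s['t'],s['ee_pos'],s['ee_rot'],s['finger_gap'],bot.tcp_to_grasp)
for c in ['top','scene']:
    p=bot.grab_frame(c);cv2.imwrite(f'pics/{c}0.png',p['pixels'][:,:,::-1])
    print(c,p['fx'],np.round(p['world_from_camera'],3).tolist())
    for q in ['board','jar','duct_tape','wing_double','wing_single','collar','dropper','cup','stapler']:
        for r in bot.place_of(p,q): print(c,q,np.round(r['position'],3),round(r['confidence'],2))
E
```

```text
pics
0.0 [ 0.28985975 -0.58101781  0.23023642] [ 9.73339354e-01  2.29367702e-01 -1.85478910e-04 -9.61884275e-04] 0.08527158089928603 0.0187
top 397.4087167065543 [[-0.074, -0.974, 0.213, 0.169], [-0.997, 0.073, -0.013, 0.092], [-0.003, -0.213, -0.977, 1.626], [0.0, 0.0, 0.0, 1.0]]
top board [ 0.55  -0.074 -0.003] 0.98
top jar [0.5   0.054 0.014] 0.83
top duct_tape [ 0.467 -0.184  0.009] 0.8
top wing_double [0.434 0.265 0.002] 0.67
top wing_double [0.337 0.507 0.003] 0.65
top wing_double [ 0.591  0.392 -0.   ] 0.2
top wing_single [ 0.466  0.417 -0.001] 0.51
top collar [ 0.673  0.294 -0.002] 0.69
top collar [0.592 0.394 0.001] 0.66
top collar [0.663 0.198 0.003] 0.58
top collar [ 0.41  -0.366 -0.002] 0.54
top collar [ 0.554 -0.074  0.   ] 0.25
top dropper [0.57  0.253 0.001] 0.39
top cup [ 0.469  0.569 -0.   ] 0.72
top stapler [ 0.411 -0.367  0.   ] 0.72
scene 425.68510563796315 [[-0.807, -0.4, 0.434, -0.084], [-0.59, 0.558, -0.583, 0.893], [-0.009, -0.727, -0.687, 0.963], [0.0, 0.0, 0.0, 1.0]]
scene board [ 0.552 -0.074  0.   ] 0.91
scene board [ 0.432  0.267 -0.   ] 0.4
scene duct_tape [ 0.472 -0.181  0.014] 0.72
scene wing_double [0.338 0.507 0.003] 0.75
scene wing_double [0.435 0.268 0.   ] 0.68
scene wing_single [ 0.462  0.418 -0.001] 0.96
scene collar [0.667 0.196 0.002] 0.81
scene collar [0.67  0.295 0.001] 0.68
scene collar [0.585 0.397 0.002] 0.6
scene dropper [0.571 0.25  0.001] 0.55
scene stapler [ 0.414 -0.363 -0.001] 0.84
```

```bash
python3 - <<'E'
import cv2
for c in ['top','scene']:
    cv2.imwrite(f'pics/{c}0b.png',cv2.resize(cv2.imread(f'pics/{c}0.png'),(800,600),interpolation=cv2.INTER_CUBIC))
E
```

```text
(no output)
```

View pics/top0b.png

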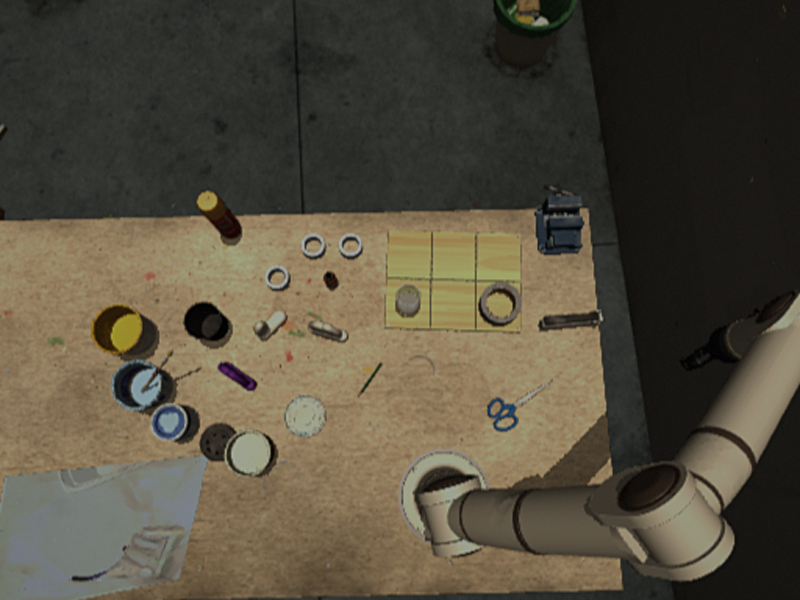

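View pics/scene0b.png

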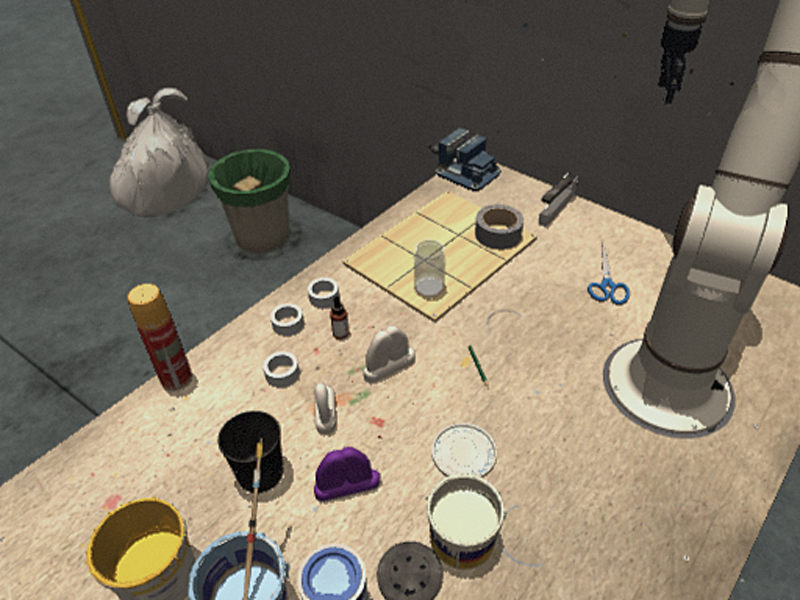

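Top view: jar stands in the front-left bay (405,300 of 800x600), and the grey roll front-right (500,303). The leftmost collar is at (277,277), the dropper at (331,280), the double wing at (328,330), the single wing at (270,324) and the cup at (207,322). The scene view agrees, with the purple decoy at (345,475). Next I fit the yaw of the board and the wings with silhouettes.

```bash
cat > h.py <<'E'
import numpy as np,cv2
from scipy.spatial.transform import Rotation as R
from scipy.optimize import minimize
from cell import bot
def shot(name):
    s=bot.get_state();p=bot.grab_frame(name)
    if name=='wrist':
        T=np.eye(4);T[:3,:3]=R.from_quat(s['ee_rot']).as_matrix();T[:3,3]=s['ee_pos']
        p['W']=T@np.array(p['T_tool_cam'])
    else: p['W']=np.array(p['world_from_camera'])
    return p
def proj(p,X):
    c=(np.asarray(X)-p['W'][:3,3])@p['W'][:3,:3]
    return np.c_[p['fx']*c[:,0]/c[:,2]+p['cx'],p['fy']*c[:,1]/c[:,2]+p['cy']]
def ray(p,uv,z):
    uv=np.atleast_2d(uv);d=np.c_[(uv[:,0]-p['cx'])/p['fx'],(uv[:,1]-p['cy'])/p['fy'],np.ones(len(uv))]@p['W'][:3,:3].T
    o=p['W'][:3,3];return o+d*((z-o[2])/d[:,2])[:,None]
def box(x0,x1,y0,y1,z0,z1): return np.array([[x,y,z] for x in(x0,x1) for y in(y0,y1) for z in(z0,z1)])/1000
def lobe(t,y0,y1,h):
    m=(y0+y1)/2;r=(y1-y0)/2;a=np.linspace(0,np.pi,9)
    P=[(y0,20),(y1,20)]+[(m+r*np.cos(b),h-r+r*np.sin(b)) for b in a]
    return np.array([[x,y,z] for x in(-t/2,t/2) for y,z in P])/1000
def cyl(r,z0,z1):
    a=np.linspace(0,2*np.pi,24);return np.array([[r*np.cos(b),r*np.sin(b),z] for b in a for z in(z0,z1)])/1000
M={'board':[box(-135,135,-180,180,0,12)],
'wing_double':[box(-16,16,-54,54,0,28),lobe(20,-41,5,106),lobe(20,0,47,106)],
'wing_single':[box(-18.5,18.5,-47,47,0,28),lobe(21,4,44,104)],
'collar':[cyl(32,0,30)],'dropper':[cyl(16.5,0,65),cyl(12,65,80),cyl(6,80,102)],
'jar':[cyl(32,0,110)],'duct_tape':[cyl(54,0,48)]}
def render(p,name,pose,z,S=4):
    x,y,a=pose;c,s=np.cos(a),np.sin(a);m=np.zeros((384*S,512*S),np.uint8)
    for P in M[name]:
        Q=P@np.array([[c,s,0],[-s,c,0],[0,0,1]])+[x,y,z]
        h=cv2.convexHull(((proj(p,Q)+.5)*S).astype(np.float32));cv2.fillConvexPoly(m,h.astype(np.int32),1)
    return cv2.resize(m.astype(np.float32),(512,384),interpolation=cv2.INTER_AREA)
def mask(p,name,near):
    """trace result whose table-ray centroid is nearest to 'near'"""
    b=None
    for r in bot.trace(p,name):
        v,u=np.nonzero(r['pixels'])
        d=np.linalg.norm(ray(p,[[u.mean(),v.mean()]],.04)[0,:2]-near[:2])
        if b is None or d<b[0]: b=(d,r['pixels'])
    if b is None or b[0]>.08: return None
    m=b[1].astype(np.float32)
    if name=='collar': 
        u8=m.astype(np.uint8);cs,_=cv2.findContours(u8,0,1);cv2.drawContours(u8,cs,-1,1,-1);m=u8.astype(np.float32)
    return m
def fit(ps,name,near,z=0,yaws=None):
    ms=[(p,mask(p,name,np.array(near))) for p in ps];ms=[a for a in ms if a[1] is not None]
    def cost(v):
        return np.mean([1-np.minimum(m,q).sum()/np.maximum(m,q).sum() for p,m in ms for q in[render(p,name,(v[0]/100,v[1]/100,v[2]*5),z)]])
    best=None
    for a in (yaws if yaws is not None else [0]):
        s=np.array([near[0]*100,near[1]*100,a/5])
        r=minimize(cost,s,method='Nelder-Mead',options=dict(initial_simplex=np.array([s,s+[1,0,0],s+[0,1,0],s+[0,0,.05]]),maxiter=90))
        if best is None or r.fun<best.fun: best=r
    v=best.x;return np.round([v[0]/100,v[1]/100,v[2]*5],4),round(best.fun,3),len(ms)
E
python3 - <<'E'
from h import *
ps=[shot('top'),shot('scene')];Y=np.arange(0,6.2,.52)
print('board',fit(ps,'board',(.551,-.074),0,[-.1,.1]))
print('wd',fit(ps,'wing_double',(.434,.266),0,Y))
print('ws',fit(ps,'wing_single',(.464,.418),0,Y))
for n,q in [('collar',(.589,.396)),('dropper',(.57,.252))]: print(n,fit(ps,n,q))
for n,q in [('jar',(.5,.054)),('duct_tape',(.469,-.183))]: print(n,fit(ps,n,q,.012))
E
```

```text
board (array([ 0.5489, -0.073 , -0.1063]), np.float64(0.2), 2)
wd (array([0.4358, 0.2685, 2.7761]), np.float64(0.227), 2)
ws (array([0.4639, 0.4138, 0.7941]), np.float64(0.254), 2)
collar (array([0.5889, 0.3954, 0.2786]), np.float64(0.116), 2)
dropper (array([0.5633, 0.258 , 0.1055]), np.float64(0.211), 1)
jar (array([0.4929, 0.0529, 0.3208]), np.float64(0.101), 2)
duct_tape (array([ 0.4685, -0.1809,  0.0106]), np.float64(0.287), 2)
```

Emit:
{"api": "jog_arm", "payload": {
  "delta_pos": [
    [105,190,95],
    [105,190,95],
    [105,190,95],
    [105,190,95],
    [105,190,95]
  ],
  "dr": [
    [0,0,0],
    [0,0,0],
    [0,0,0],
    [0,0,0],
    [0,0,0]
  ],
  "hand": [85,85,85,85,85]
}}

```text
t: 2.3
ee_pos: [0.3973, -0.3886, 0.3281]
ee_rot: [0.973, 0.231, 0.001, 0.001]
force: [0.4, -0.5, 0.8]
finger_gap: 0.0848
grasp_force: 0.0
```

Emit:
{"api": "jog_arm", "payload": {
  "delta_pos": [
    [105,190,95],
    [105,190,95],
    [105,190,95],
    [105,190,95],
    [105,190,95]
  ],
  "dr": [
    [0,0,0],
    [0,0,0],
    [0,0,0],
    [0,0,0],
    [0,0,0]
  ],
  "hand": [85,85,85,85,85]
}}

```text
t: 2.8
ee_pos: [0.5017, -0.1981, 0.4233]
ee_rot: [0.973, 0.231, 0.001, 0.001]
force: [0.4, -0.6, -0.8]
finger_gap: 0.0846
grasp_force: 0.0
```

```bash
python3 - <<'E'
from h import *
p=shot('wrist');print(np.round(p['T_tool_cam'],3).tolist(),p['fx'],bot.get_state()['qpos'])
cv2.imwrite('pics/w1.png',p['pixels'][:,:,::-1])
print(np.round(ray(p,[[0,0],[511,0],[511,383],[0,383]],0),2).tolist())
print('board',fit([p],'board',(.549,-.073),0,[-.1]))
E
```

```text
[[0.0, -0.944, -0.329, 0.085], [1.0, -0.0, 0.002, -0.0], [-0.002, -0.329, 0.944, -0.142], [0.0, 0.0, 0.0, 1.0]] 330.70816589850466 [ 0.9001701   0.19054241 -0.68601375  1.54426767  0.1185877   1.4430421
 -0.88890264]
[[0.5, 0.23, 0.0], [0.85, -0.46, 0.0], [0.25, -0.97, 0.0], [-0.27, 0.06, 0.0]]
board (array([ 0.5509, -0.0739, -0.108 ]), np.float64(0.165), 1)
```

Emit:
{"api": "jog_arm", "payload": {
  "delta_pos": [
    [-20,240,0],
    [-20,240,0],
    [-20,240,0],
    [-20,240,0],
    [-20,240,0]
  ],
  "dr": [
    [0,0,0],
    [0,0,0],
    [0,0,0],
    [0,0,0],
    [0,0,0]
  ],
  "hand": [85,85,85,85,85]
}}

```text
t: 3.4
ee_pos: [0.4794, 0.0408, 0.4214]
ee_rot: [0.973, 0.23, 0.0, 0.0]
force: [1.2, 0.2, 1.0]
finger_gap: 0.0846
grasp_force: 0.0
```

Emit:
{"api": "jog_arm", "payload": {
  "delta_pos": [
    [0,200,20],
    [0,240,20],
    [0,240,20],
    [0,240,20],
    [0,240,20]
  ],
  "dr": [
    [0,0,42],
    [0,0,42],
    [0,0,42],
    [0,0,42],
    [0,0,42]
  ],
  "hand": [85,85,85,85,85]
}}

```text
t: 3.9
ee_pos: [0.48, 0.2804, 0.4415]
ee_rot: [0.825, 0.565, 0.0, 0.0]
force: [0.2, 0.0, 0.5]
finger_gap: 0.0853
grasp_force: 0.0
```

```bash
python3 - <<'E'
from h import *
p=shot('wrist')
cv2.imwrite('pics/w2.png',p['pixels'][:,:,::-1])
print(np.round(ray(p,[[0,0],[511,0],[511,383],[0,383]],0),2).tolist(),bot.get_state()['qpos'])
for n,q,Y in [('wing_double',(.435,.268),[2.6,2.9,5.9]),('wing_single',(.464,.415),[.7,.9]),('collar',(.589,.395),[0]),('dropper',(.568,.253),[0])]:
    try: print(n,fit([p],n,q,0,Y))
    except Exception as e: print(n,e)
E
```

```text
[[0.18, 0.61, 0.0], [0.92, 0.32, 0.0], [0.82, -0.49, 0.0], [-0.3, -0.06, 0.0]] [ 0.24787999  0.32290431 -1.08616414  1.46483122  0.28059907  1.52002524
 -1.18392947]
wing_double (array([0.4357, 0.2677, 5.9184]), np.float64(0.201), 1)
wing_single (array([0.4684, 0.4106, 0.7644]), np.float64(0.158), 1)
collar (array([0.5899, 0.3939, 0.081 ]), np.float64(0.027), 1)
dropper (array([0.5672, 0.2541, 0.1158]), np.float64(0.208), 1)
```

View pics/w2.png

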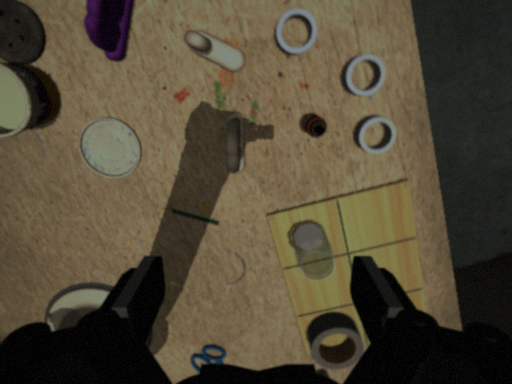

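Emit:
{"api": "jog_arm", "payload": {
  "delta_pos": [
    [-10,2,-48],
    [-20,4,-96],
    [-37,6,-144],
    [-37,6,-192],
    [-37,6,-240]
  ],
  "dr": [
    [0,0,0],
    [0,0,0],
    [0,0,0],
    [0,0,0],
    [0,0,0]
  ],
  "hand": [85,85,85,85,85]
}}

```text
t: 4.65
ee_pos: [0.4443, 0.2812, 0.1998]
ee_rot: [0.828, 0.561, 0.0, 0.001]
force: [0.5, -0.5, 0.0]
finger_gap: 0.0852
grasp_force: 0.0
```

```bash
python3 - <<'E'
from h import *
p=shot('wrist');s=bot.get_state();print(s['ee_pos'],s['qpos'])
cv2.imwrite('pics/w3.png',p['pixels'][:,:,::-1])
print('wd',fit([p],'wing_double',(.435,.268),0,[2.77,5.9]))
E
```

```text
[0.44052748 0.27770212 0.19232128] [ 0.16637633  0.46223898 -0.98073133  1.89062928  0.44359757  1.03804987
 -1.38370099]
wd (array([0.4358, 0.2671, 5.9299]), np.float64(0.213), 1)
```

View pics/w3.png

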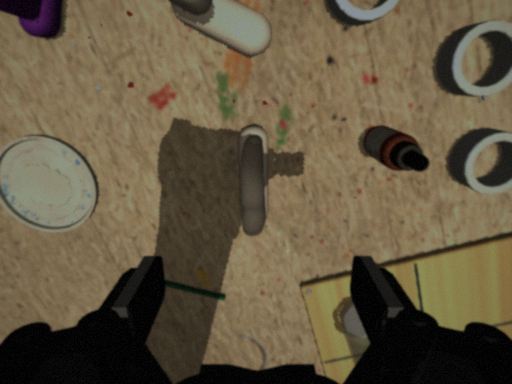

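```bash
python3 - <<'E'
from h import *
for i in range(3):
    s=bot.get_state();print(s['t'],s['ee_pos'],R.from_quat(s['ee_rot']).as_rotvec(),np.abs(s['qd']).max());bot.grab_frame('top')
E
```

```text
4.75 [0.44081111 0.27841805 0.19575792] [ 2.59970991  1.7624163  -0.01806928] 0.11833548223064852
4.8 [0.44248828 0.28085118 0.19934337] [ 2.59931251  1.76383607 -0.00972872] 0.09158454956909544
4.85 [0.44392521 0.2829198  0.2018552 ] [ 2.59891141e+00  1.76475988e+00 -1.72990516e-03] 0.05478946304049134
```

Emit:
{"api": "jog_arm", "payload": {
  "delta_pos": [
    [0,0,-45],
    [0,0,-90],
    [0,0,-120],
    [0,0,-140],
    [0,0,-140]
  ],
  "dr": [
    [0,0,0],
    [0,0,0],
    [0,0,0],
    [0,0,0],
    [0,0,0]
  ],
  "hand": [85,85,70,60,50]
}}

```text
t: 5.4
ee_pos: [0.4443, 0.284, 0.0616]
ee_rot: [0.827, 0.562, 0.0, 0.0]
force: [-1.0, -0.7, -0.1]
finger_gap: 0.0499
grasp_force: 0.0
```

Emit:
{"api": "jog_arm", "payload": {
  "delta_pos": [
    [0,0,0],
    [0,0,0],
    [0,0,0],
    [0,0,0],
    [0,0,0]
  ],
  "dr": [
    [0,0,0],
    [0,0,0],
    [0,0,0],
    [0,0,0],
    [0,0,0]
  ],
  "hand": [40,5,5,5,5]
}}

```text
t: 5.9
ee_pos: [0.4448, 0.2855, 0.0636]
ee_rot: [0.827, 0.563, 0.002, 0.0]
force: [-1.8, 0.4, 7.8]
finger_gap: 0.0192
grasp_force: 58.3
```

Emit:
{"api": "jog_arm", "payload": {
  "delta_pos": [
    [0,0,0],
    [0,0,0],
    [0,0,0],
    [0,0,0],
    [0,0,0]
  ],
  "dr": [
    [0,0,0],
    [0,0,0],
    [0,0,0],
    [0,0,0],
    [0,0,0]
  ],
  "hand": [5,5,5,5,5]
}}

```text
t: 6.4
ee_pos: [0.4448, 0.2855, 0.0636]
ee_rot: [0.827, 0.563, 0.002, 0.0]
force: [-0.9, 0.2, 8.6]
finger_gap: 0.019
grasp_force: 58.3
```

Emit:
{"api": "jog_arm", "payload": {
  "delta_pos": [
    [0,0,40],
    [0,0,85],
    [0,0,130],
    [0,0,165],
    [0,-30,165]
  ],
  "dr": [
    [0,0,0],
    [0,0,0],
    [0,0,0],
    [0,0,0],
    [0,0,-6]
  ],
  "hand": [5,5,5,5,5]
}}

```text
t: 6.9
ee_pos: [0.4451, 0.2608, 0.2329]
ee_rot: [0.854, 0.521, 0.006, -0.001]
force: [0.8, -0.1, -0.8]
finger_gap: 0.019
grasp_force: 59.4
```

Emit:
{"api": "jog_arm", "payload": {
  "delta_pos": [
    [10,-35,0],
    [20,-75,0],
    [28,-115,0],
    [35,-155,0],
    [40,-195,0]
  ],
  "dr": [
    [0,0,-7],
    [0,0,-15],
    [0,0,-23],
    [0,0,-31],
    [0,0,-39]
  ],
  "hand": [5,5,5,5,5]
}}

```text
t: 7.4
ee_pos: [0.4837, 0.0578, 0.2275]
ee_rot: [0.98, 0.201, 0.001, 0.0]
force: [0.6, 0.4, -1.3]
finger_gap: 0.0191
grasp_force: 59.3
```

Emit:
{"api": "jog_arm", "payload": {
  "delta_pos": [
    [5,-40,0],
    [10,-80,0],
    [15,-115,0],
    [18,-128,0],
    [18,-128,0]
  ],
  "dr": [
    [0,0,-8],
    [0,0,-16],
    [0,0,-24],
    [0,0,-29.6],
    [0,0,-29.6]
  ],
  "hand": [5,5,5,5,5]
}}

```text
t: 7.9
ee_pos: [0.5015, -0.0714, 0.227]
ee_rot: [0.998, -0.056, 0.001, 0.001]
force: [-0.0, 0.7, -0.3]
finger_gap: 0.0193
grasp_force: 59.2
```

Emit:
{"api": "jog_arm", "payload": {
  "delta_pos": [
    [0,0,0],
    [0,0,0]
  ],
  "dr": [
    [0,0,0],
    [0,0,0]
  ],
  "hand": [5,5]
}}

```text
t: 8.1
ee_pos: [0.5011, -0.0667, 0.2267]
ee_rot: [0.999, -0.051, 0.0, -0.0]
force: [-0.5, 0.4, -1.7]
finger_gap: 0.0191
grasp_force: 59.3
```

```bash
python3 - <<'E'
from h import *
p=shot('scene');s=bot.get_state();print(s['ee_pos'],R.from_quat(s['ee_rot']).as_euler('zyx'),s['qpos'])
cv2.imwrite('pics/s4.png',cv2.resize(p['pixels'][100:300,150:400,::-1],(750,600)))
q=shot('wrist');cv2.imwrite('pics/w4.png',q['pixels'][:,:,::-1])
print('board',fit([q],'board',(.55,-.0735),0,[-.107]))
E
```

```text
[ 0.50116307 -0.06677707  0.22662623] [ 1.01788862e-01  3.83870267e-04 -3.14129009e+00] [ 0.65693304  0.27886948 -0.67365262  1.90697078  0.20215122  1.0232659
 -1.77640808]
board (array([ 0.6093, -0.081 , -0.2498]), np.float64(0.18), 1)
```

View pics/s4.png

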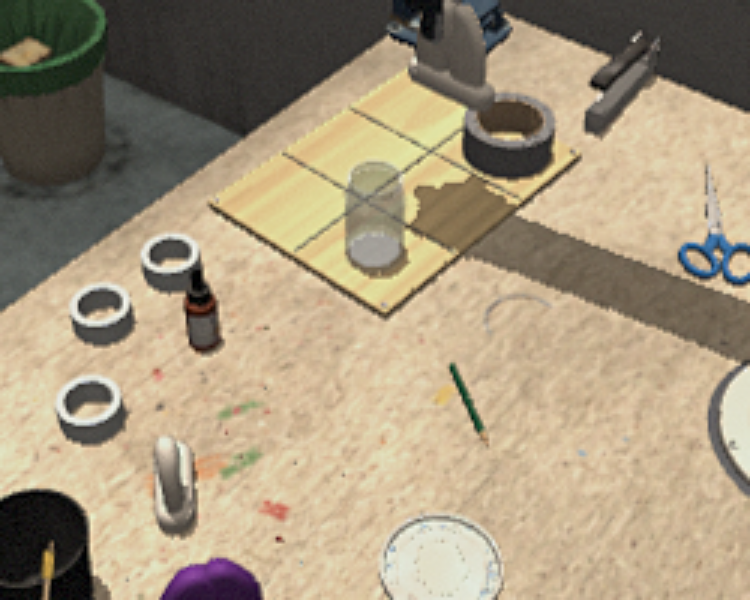

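The wing hangs upright in the gripper over the front-middle bay (450,70), and the jar and roll are undisturbed. Now I lower it.

Emit:
{"api": "jog_arm", "payload": {
  "delta_pos": [
    [2,-2,-45],
    [2,-2,-90],
    [2,-2,-125],
    [2,-2,-143],
    [2,-2,-147]
  ],
  "dr": [
    [0,0,0],
    [0,0,0],
    [0,0,0],
    [0,0,0],
    [0,0,0]
  ],
  "hand": [5,5,5,5,5]
}}

```text
t: 8.75
ee_pos: [0.5012, -0.0695, 0.077]
ee_rot: [0.999, -0.052, -0.002, -0.001]
force: [0.1, -0.2, -0.8]
finger_gap: 0.0189
grasp_force: 59.3
```

Emit:
{"api": "jog_arm", "payload": {
  "delta_pos": [
    [0,0,-2],
    [0,0,-4],
    [0,0,-4],
    [0,0,-4]
  ],
  "dr": [
    [0,0,0],
    [0,0,0],
    [0,0,0],
    [0,0,0]
  ],
  "hand": [5,5,5,5]
}}

```text
t: 9.15
ee_pos: [0.504, -0.0708, 0.0763]
ee_rot: [0.999, -0.053, 0.001, 0.0]
force: [-0.4, -0.6, -0.9]
finger_gap: 0.0193
grasp_force: 59.3
```

Emit:
{"api": "jog_arm", "payload": {
  "delta_pos": [
    [0,0,-1],
    [0,0,-1],
    [0,0,-1],
    [0,0,-1],
    [0,0,-1]
  ],
  "dr": [
    [0,0,0],
    [0,0,0],
    [0,0,0],
    [0,0,0],
    [0,0,0]
  ],
  "hand": [5,30,50,60,60]
}}

```text
t: 9.65
ee_pos: [0.5032, -0.0707, 0.0743]
ee_rot: [0.999, -0.053, 0.0, 0.0]
force: [-0.0, 0.5, -0.4]
finger_gap: 0.0602
grasp_force: 0.0
```

Emit:
{"api": "jog_arm", "payload": {
  "delta_pos": [
    [0,0,20],
    [0,0,60],
    [0,0,105],
    [0,0,150],
    [0,0,200]
  ],
  "dr": [
    [0,0,0],
    [0,0,0],
    [0,0,0],
    [0,0,0],
    [0,0,0]
  ],
  "hand": [60,60,60,70,85]
}}

```text
t: 10.15
ee_pos: [0.5023, -0.0704, 0.2755]
ee_rot: [0.999, -0.053, -0.001, -0.0]
force: [1.3, -0.8, 0.4]
finger_gap: 0.0822
grasp_force: 0.0
```

Emit:
{"api": "jog_arm", "payload": {
  "delta_pos": [
    [-3,30,0],
    [-6,60,0],
    [-9,90,0],
    [-12,120,0],
    [-15,150,0]
  ],
  "dr": [
    [0,0,8],
    [0,0,16],
    [0,0,24],
    [0,0,32],
    [0,0,40]
  ],
  "hand": [85,85,85,85,85]
}}

```text
t: 10.65
ee_pos: [0.4878, 0.0804, 0.2744]
ee_rot: [0.956, 0.294, 0.0, 0.0]
force: [0.7, 0.5, 0.1]
finger_gap: 0.0854
grasp_force: 0.0
```

Emit:
{"api": "jog_arm", "payload": {
  "delta_pos": [
    [-3,30,0],
    [-6,60,0],
    [-9,90,0],
    [-12,120,0],
    [-15,150,0]
  ],
  "dr": [
    [0,0,8],
    [0,0,16],
    [0,0,24],
    [0,0,32],
    [0,0,40]
  ],
  "hand": [85,85,85,85,85]
}}

```text
t: 11.15
ee_pos: [0.473, 0.2303, 0.2743]
ee_rot: [0.797, 0.603, -0.0, 0.0]
force: [0.5, -0.9, -0.8]
finger_gap: 0.0846
grasp_force: 0.0
```

Emit:
{"api": "jog_arm", "payload": {
  "delta_pos": [
    [-3,30,0],
    [-6,60,0],
    [-9,90,0],
    [-12,120,0],
    [-15,150,0]
  ],
  "dr": [
    [0,0,8],
    [0,0,16],
    [0,0,24],
    [0,0,32],
    [0,0,40]
  ],
  "hand": [85,85,85,85,85]
}}

```text
t: 11.65
ee_pos: [0.4581, 0.3803, 0.274]
ee_rot: [0.543, 0.84, -0.0, -0.0]
force: [-0.4, 0.1, -0.3]
finger_gap: 0.0848
grasp_force: 0.0
```

Emit:
{"api": "jog_arm", "payload": {
  "delta_pos": [
    [-5,30,-10],
    [-9,50,-25],
    [-9,50,-25],
    [-9,50,-25],
    [-9,50,-25]
  ],
  "dr": [
    [0,0,8],
    [0,0,16],
    [0,0,20.7],
    [0,0,20.7],
    [0,0,20.7]
  ],
  "hand": [85,85,85,85,85]
}}

```text
t: 12.15
ee_pos: [0.4494, 0.4291, 0.2491]
ee_rot: [0.387, 0.922, -0.0, -0.0]
force: [0.4, 0.2, -0.6]
finger_gap: 0.0851
grasp_force: 0.0
```

```bash
python3 - <<'E'
from h import *
p=shot('wrist');s=bot.get_state();print(s['ee_pos'],R.from_quat(s['ee_rot']).as_euler('zyx'),s['qpos'])
cv2.imwrite('pics/w5.png',p['pixels'][:,:,::-1])
print('ws',fit([p],'wing_single',(.467,.412),0,[.6,.78,.9]))
q=[shot('top'),shot('scene')]
print('wd',fit(q,'wing_double',(.483,-.066),.012,[1.46,-1.68]))
print('jar',fit(q,'jar',(.493,.053),.012))
E
```

```text
[0.44975185 0.42889228 0.2493825 ] [-2.34643609e+00  2.55858693e-04  3.14142739e+00] [-0.03252469  0.68302863 -1.17143886  1.59248675  0.6470032   1.30561568
 -0.52487796]
ws (array([0.4664, 0.4129, 0.7613]), np.float64(0.174), 1)
wd (array([ 0.4859, -0.0684,  1.2323]), np.float64(0.189), 1)
jar (array([0.4901, 0.059 , 0.0235]), np.float64(0.07), 1)
```

View pics/w5.png

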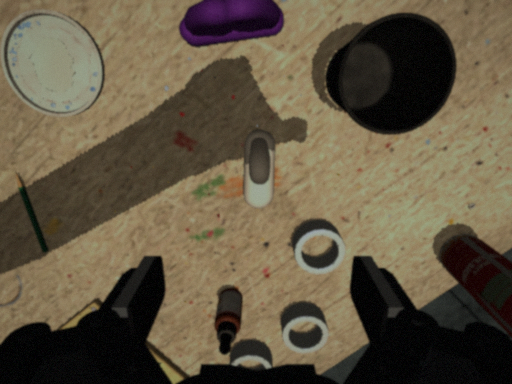

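The single wing is at (259,168), aligned with the tool, its lobe at the upper end; the cup (395,70) is well clear. Descending to grip.

Emit:
{"api": "jog_arm", "payload": {
  "delta_pos": [
    [0,1,-45],
    [0,1,-90],
    [0,1,-135],
    [0,1,-170],
    [0,1,-188]
  ],
  "dr": [
    [0,0,-0.5],
    [0,0,-0.5],
    [0,0,-0.5],
    [0,0,-0.5],
    [0,0,-0.5]
  ],
  "hand": [85,80,70,60,50]
}}

```text
t: 13.05
ee_pos: [0.4482, 0.4285, 0.058]
ee_rot: [0.39, 0.921, -0.002, -0.001]
force: [0.1, -0.3, -0.1]
finger_gap: 0.0502
grasp_force: 0.0
```

Emit:
{"api": "jog_arm", "payload": {
  "delta_pos": [
    [0,0,0],
    [0,0,0],
    [0,0,0],
    [0,0,0],
    [0,0,0]
  ],
  "dr": [
    [0,0,0],
    [0,0,0],
    [0,0,0],
    [0,0,0],
    [0,0,0]
  ],
  "hand": [50,40,5,5,5]
}}

```text
t: 13.55
ee_pos: [0.45, 0.4318, 0.0638]
ee_rot: [0.39, 0.921, 0.002, 0.001]
force: [-1.7, -1.0, 5.9]
finger_gap: 0.019
grasp_force: 59.4
```

Emit:
{"api": "jog_arm", "payload": {
  "delta_pos": [
    [0,0,0],
    [0,0,0],
    [0,0,0],
    [0,0,0],
    [0,0,0]
  ],
  "dr": [
    [0,0,0],
    [0,0,0],
    [0,0,0],
    [0,0,0],
    [0,0,0]
  ],
  "hand": [5,5,5,5,5]
}}

```text
t: 14.05
ee_pos: [0.45, 0.4318, 0.0638]
ee_rot: [0.39, 0.921, 0.002, 0.001]
force: [-0.7, -1.4, 7.0]
finger_gap: 0.0188
grasp_force: 59.4
```

Emit:
{"api": "jog_arm", "payload": {
  "delta_pos": [
    [0,0,35],
    [0,0,80],
    [0,0,125],
    [0,0,165],
    [10,-25,165]
  ],
  "dr": [
    [0,0,0],
    [0,0,0],
    [0,0,0],
    [0,0,0],
    [0,0,0]
  ],
  "hand": [5,5,5,5,5]
}}

```text
t: 14.55
ee_pos: [0.458, 0.4124, 0.2345]
ee_rot: [0.387, 0.922, 0.006, 0.001]
force: [-0.7, 1.2, -0.3]
finger_gap: 0.0188
grasp_force: 59.0
```

Emit:
{"api": "jog_arm", "payload": {
  "delta_pos": [
    [15,-36,0],
    [30,-72,0],
    [45,-108,0],
    [60,-144,0],
    [75,-180,0]
  ],
  "dr": [
    [0,0,4],
    [0,0,8],
    [0,0,12],
    [0,0,16],
    [0,0,20]
  ],
  "hand": [5,5,5,5,5]
}}

```text
t: 15.05
ee_pos: [0.535, 0.2238, 0.2273]
ee_rot: [0.223, 0.975, 0.0, 0.001]
force: [0.7, 0.7, -0.0]
finger_gap: 0.019
grasp_force: 59.1
```

Emit:
{"api": "jog_arm", "payload": {
  "delta_pos": [
    [15,-36,0],
    [30,-72,0],
    [45,-108,0],
    [60,-144,0],
    [70,-180,0]
  ],
  "dr": [
    [0,0,4],
    [0,0,8],
    [0,0,12],
    [0,0,16],
    [0,0,19.8]
  ],
  "hand": [5,5,5,5,5]
}}

```text
t: 15.55
ee_pos: [0.6053, 0.0434, 0.2272]
ee_rot: [0.052, 0.999, -0.0, 0.001]
force: [0.0, 0.2, -0.8]
finger_gap: 0.019
grasp_force: 59.1
```

Emit:
{"api": "jog_arm", "payload": {
  "delta_pos": [
    [0,-4,-30],
    [0,-4,-60],
    [0,-4,-80],
    [0,-4,-80],
    [0,-4,-80]
  ],
  "dr": [
    [0,0,0],
    [0,0,0],
    [0,0,0],
    [0,0,0],
    [0,0,0]
  ],
  "hand": [5,5,5,5,5]
}}

```text
t: 16.05
ee_pos: [0.6045, 0.0421, 0.1472]
ee_rot: [0.053, 0.999, 0.0, 0.0]
force: [0.4, -0.7, -0.3]
finger_gap: 0.0186
grasp_force: 59.1
```

```bash
python3 - <<'E'
from h import *
p=shot('wrist');s=bot.get_state();print(s['ee_pos'],R.from_quat(s['ee_rot']).as_euler('zyx'),s['qpos'])
cv2.imwrite('pics/w6.png',p['pixels'][:,:,::-1])
E
```

```text
[0.60496859 0.04244095 0.14790621] [-3.03646676e+00  1.98740675e-03 -3.14093710e+00] [ 0.71340963  0.88992215 -1.27862596  1.72297755  0.90282972  1.24674421
  0.67276032]
```

View pics/w6.png

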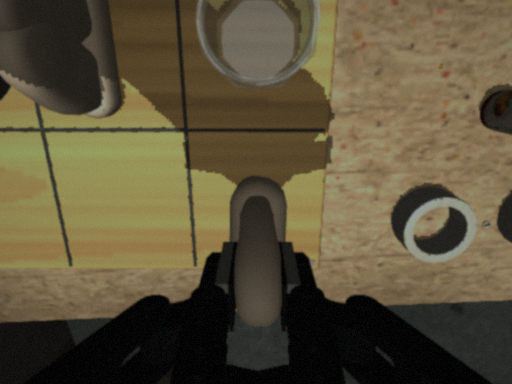

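```bash
python3 - <<'E'
from h import *
p=shot('wrist')
uv=np.array([[185,130],[329,130],[320,267],[194,267],[70,267],[38,130]]);B=np.array([[0,60],[0,180],[135,180],[135,60],[135,-60],[0,-60]])/1000
W=ray(p,uv,.012)[:,:2];H,_=cv2.estimateAffinePartial2D(B,W)
s=np.hypot(H[0,0],H[1,0]);a=np.arctan2(H[1,0],H[0,0]);print('scale',s,'board',H[:,2],a);print(np.round((W-(B@H[:,:2].T+H[:,2]))*1000,1).tolist())
for v in [(-.0675,0),(.0675,.12),(.0675,-.12)]: print(H[:,:2]/s@v+H[:,2])
print(fit([p],'jar',(.493,.053),.012))
E
```

```text
Traceback (most recent call last):
cv2.error: OpenCV(4.12.0) /io/opencv/modules/calib3d/src/ptsetreg.cpp:1108: error: (-215:Assertion failed) count >= 0 && to.checkVector(2) == count in function 'estimateAffinePartial2D'
```

```bash
python3 - <<'E'
from h import *
p=shot('wrist')
uv=np.array([[185,130],[329,130],[320,267],[194,267],[70,267],[38,130]]);B=np.array([[0,60],[0,180],[135,180],[135,60],[135,-60],[0,-60]])/1000
W=np.ascontiguousarray(ray(p,uv,.012)[:,:2]);H,_=cv2.estimateAffinePartial2D(B,W,ransacReprojThreshold=1.)
s=np.hypot(H[0,0],H[1,0]);a=np.arctan2(H[1,0],H[0,0]);print('scale',s,'board',H[:,2],a);print(np.round((W-(B@H[:,:2].T+H[:,2]))*1000,1).tolist())
for v in [(-.0675,0),(.0675,.12),(.0675,-.12)]: print(H[:,:2]/s@v+H[:,2])
print(fit([p],'jar',(.493,.053),.012))
E
```

```text
scale 1.0017640579150113 board [ 0.5500982  -0.07406763] -0.10304475965607576
[[1.6, 0.5], [1.8, 0.8], [-1.2, 1.6], [-1.5, -0.2], [-1.7, -0.2], [1.1, -2.4]]
[ 0.48295625 -0.06712441]
[0.62958365 0.03835262]
[ 0.60489665 -0.20037432]
(array([0.4948, 0.0539, 0.2142]), np.float64(0.098), 1)
```

Emit:
{"api": "jog_arm", "payload": {
  "delta_pos": [
    [0,-1,-30],
    [0,-1,-55],
    [0,-1,-67],
    [0,-1,-69],
    [0,-1,-71]
  ],
  "dr": [
    [0,0,0],
    [0,0,0],
    [0,0,0],
    [0,0,0],
    [0,0,0]
  ],
  "hand": [5,5,5,5,5]
}}

```text
t: 16.75
ee_pos: [0.6049, 0.0409, 0.0763]
ee_rot: [0.053, 0.999, 0.0, 0.001]
force: [-0.3, 0.1, -0.7]
finger_gap: 0.019
grasp_force: 59.1
```

Emit:
{"api": "jog_arm", "payload": {
  "delta_pos": [
    [0,0,0],
    [0,0,0],
    [0,0,-1],
    [0,0,-1]
  ],
  "dr": [
    [0,0,0],
    [0,0,0],
    [0,0,0],
    [0,0,0]
  ],
  "hand": [5,5,5,5]
}}

```text
t: 17.15
ee_pos: [0.605, 0.0406, 0.0758]
ee_rot: [0.053, 0.999, 0.0, 0.001]
force: [-0.9, -1.3, 6.2]
finger_gap: 0.019
grasp_force: 59.8
```

Emit:
{"api": "jog_arm", "payload": {
  "delta_pos": [
    [0,0,0],
    [0,0,0],
    [0,0,0],
    [0,0,0],
    [0,0,0]
  ],
  "dr": [
    [0,0,0],
    [0,0,0],
    [0,0,0],
    [0,0,0],
    [0,0,0]
  ],
  "hand": [15,30,45,60,60]
}}

```text
t: 17.65
ee_pos: [0.6042, 0.0403, 0.0742]
ee_rot: [0.053, 0.999, 0.0, -0.0]
force: [-0.2, 0.1, 0.3]
finger_gap: 0.0601
grasp_force: 0.0
```

Emit:
{"api": "jog_arm", "payload": {
  "delta_pos": [
    [0,0,20],
    [0,0,60],
    [0,0,105],
    [0,0,150],
    [0,0,190]
  ],
  "dr": [
    [0,0,0],
    [0,0,0],
    [0,0,0],
    [0,0,0],
    [0,0,0]
  ],
  "hand": [60,60,60,70,85]
}}

```text
t: 18.15
ee_pos: [0.6041, 0.0412, 0.2682]
ee_rot: [0.053, 0.999, 0.0, 0.001]
force: [0.4, -0.6, -1.0]
finger_gap: 0.0822
grasp_force: 0.0
```

Emit:
{"api": "jog_arm", "payload": {
  "delta_pos": [
    [-2,40,0],
    [-4,80,0],
    [-6,120,0],
    [-8,160,0],
    [-10,200,0]
  ],
  "dr": [
    [0,0,0],
    [0,0,0],
    [0,0,0],
    [0,0,0],
    [0,0,0]
  ],
  "hand": [85,85,85,85,85]
}}

```text
t: 18.65
ee_pos: [0.5939, 0.2422, 0.266]
ee_rot: [0.053, 0.999, 0.0, 0.0]
force: [0.1, -0.4, 0.3]
finger_gap: 0.0848
grasp_force: 0.0
```

Emit:
{"api": "jog_arm", "payload": {
  "delta_pos": [
    [-2,40,0],
    [-4,80,0],
    [-5,120,0],
    [-5,153,0],
    [-5,153,0]
  ],
  "dr": [
    [0,0,0],
    [0,0,0],
    [0,0,0],
    [0,0,0],
    [0,0,0]
  ],
  "hand": [85,85,85,85,85]
}}

```text
t: 19.15
ee_pos: [0.5852, 0.4002, 0.2663]
ee_rot: [0.049, 0.999, 0.002, -0.001]
force: [-0.5, 0.2, -0.3]
finger_gap: 0.0849
grasp_force: 0.0
```

Emit:
{"api": "jog_arm", "payload": {
  "delta_pos": [
    [0,0,0],
    [0,0,0],
    [0,0,0]
  ],
  "dr": [
    [0,0,0],
    [0,0,0],
    [0,0,0]
  ],
  "hand": [85,85,85]
}}

```text
t: 19.45
ee_pos: [0.5902, 0.3916, 0.2646]
ee_rot: [0.054, 0.999, -0.0, 0.0]
force: [0.1, -0.4, -0.4]
finger_gap: 0.0848
grasp_force: 0.0
```

```bash
python3 - <<'E'
from h import *
p=shot('wrist');s=bot.get_state();print(s['ee_pos'],s['qpos'])
cv2.imwrite('pics/w7.png',p['pixels'][:,:,::-1])
print('collar',fit([p],'collar',(.59,.394)))
for n,q,Y in [('dropper',(.567,.254),[0])]: print(n,fit([p],n,q,0,Y),[np.round(r['position'],4) for r in bot.place_of(p,n)])
t=[shot('top'),shot('scene')]
print('ws',fit(t,'wing_single',(.63,.038),.012,[-1.68]),'wd',fit(t,'wing_double',(.483,-.066),.012,[1.46,-1.68]))
E
```

```text
[0.59024446 0.39155756 0.26454569] [ 0.03524857  0.86377155 -1.2316222   1.33052395  0.80427324  1.47990082
  0.32979514]
collar (array([0.5901, 0.3955, 0.0013]), np.float64(0.044), 1)
dropper (array([0.5691, 0.2547, 0.0739]), np.float64(0.079), 1) [array([ 0.5714,  0.2523, -0.0011])]
ws (array([ 0.5996,  0.0382, -1.7219]), np.float64(0.438), 1) wd (array([ 0.4873, -0.0681,  1.1953]), np.float64(0.191), 1)
```

View pics/w7.png

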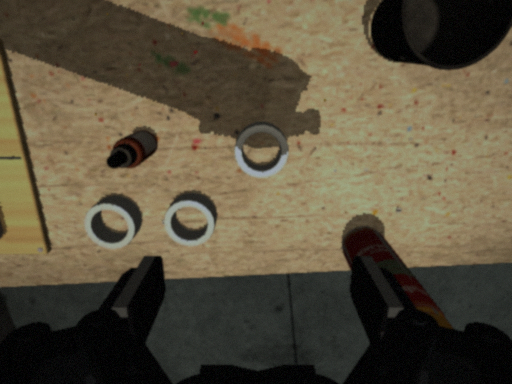

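The target collar sits at (262,150), centred between the fingers and farthest left; the spray can (365,240) stays clear. Descend and grip.

Emit:
{"api": "jog_arm", "payload": {
  "delta_pos": [
    [0,3,-48],
    [0,3,-96],
    [0,3,-144],
    [0,3,-190],
    [0,3,-225]
  ],
  "dr": [
    [0,0,0],
    [0,0,0],
    [0,0,0],
    [0,0,0],
    [0,0,0]
  ],
  "hand": [85,85,85,85,85]
}}

```text
t: 20.45
ee_pos: [0.5884, 0.3953, 0.0359]
ee_rot: [0.053, 0.999, -0.001, -0.001]
force: [0.3, -0.2, -0.3]
finger_gap: 0.0851
grasp_force: 0.0
```

Emit:
{"api": "jog_arm", "payload": {
  "delta_pos": [
    [0,0,0],
    [0,0,0],
    [0,0,-15],
    [0,0,-30],
    [0,0,-34]
  ],
  "dr": [
    [0,0,0],
    [0,0,0],
    [0,0,0],
    [0,0,0],
    [0,0,0]
  ],
  "hand": [85,85,85,85,85]
}}

```text
t: 20.95
ee_pos: [0.5891, 0.3956, 0.0041]
ee_rot: [0.053, 0.999, -0.001, -0.0]
force: [-1.4, -0.0, -0.5]
finger_gap: 0.0848
grasp_force: 0.0
```

Emit:
{"api": "jog_arm", "payload": {
  "delta_pos": [
    [0,0,0],
    [0,0,0],
    [0,0,0],
    [0,0,0],
    [0,0,0]
  ],
  "dr": [
    [0,0,0],
    [0,0,0],
    [0,0,0],
    [0,0,0],
    [0,0,0]
  ],
  "hand": [85,70,50,50,50]
}}

```text
t: 21.45
ee_pos: [0.5897, 0.3971, 0.0067]
ee_rot: [0.053, 0.999, 0.001, 0.001]
force: [-1.0, -0.3, 5.2]
finger_gap: 0.0615
grasp_force: 66.0
```

Emit:
{"api": "jog_arm", "payload": {
  "delta_pos": [
    [0,0,0],
    [0,0,0],
    [0,0,0]
  ],
  "dr": [
    [0,0,0],
    [0,0,0],
    [0,0,0]
  ],
  "hand": [50,50,50]
}}

```text
t: 21.75
ee_pos: [0.5897, 0.3971, 0.0067]
ee_rot: [0.053, 0.999, 0.001, 0.001]
force: [0.1, -0.4, 6.3]
finger_gap: 0.0612
grasp_force: 66.0
```

Emit:
{"api": "jog_arm", "payload": {
  "delta_pos": [
    [0,0,30],
    [0,0,75],
    [0,0,120],
    [0,0,165],
    [0,0,180]
  ],
  "dr": [
    [0,0,0],
    [0,0,0],
    [0,0,0],
    [0,0,0],
    [0,0,0]
  ],
  "hand": [50,50,50,50,50]
}}

```text
t: 22.25
ee_pos: [0.5902, 0.3984, 0.1908]
ee_rot: [0.053, 0.999, 0.002, 0.002]
force: [-0.2, 0.3, -1.4]
finger_gap: 0.0617
grasp_force: 66.3
```

Emit:
{"api": "jog_arm", "payload": {
  "delta_pos": [
    [1,-40,0],
    [2,-80,0],
    [3,-120,0],
    [4,-160,0],
    [5,-200,0]
  ],
  "dr": [
    [0,0,0],
    [0,0,0],
    [0,0,0],
    [0,0,0],
    [0,0,0]
  ],
  "hand": [50,50,50,50,50]
}}

```text
t: 22.75
ee_pos: [0.5937, 0.1942, 0.184]
ee_rot: [0.053, 0.999, -0.001, -0.001]
force: [-0.4, 0.3, -1.6]
finger_gap: 0.0618
grasp_force: 66.3
```

Emit:
{"api": "jog_arm", "payload": {
  "delta_pos": [
    [1,-40,0],
    [2,-80,0],
    [3,-120,0],
    [4,-160,0],
    [5,-200,0]
  ],
  "dr": [
    [0,0,0],
    [0,0,0],
    [0,0,0],
    [0,0,0],
    [0,0,0]
  ],
  "hand": [50,50,50,50,50]
}}

```text
t: 23.25
ee_pos: [0.5985, -0.0057, 0.1842]
ee_rot: [0.053, 0.999, -0.0, -0.001]
force: [0.7, 0.2, -1.6]
finger_gap: 0.0615
grasp_force: 66.3
```

Emit:
{"api": "jog_arm", "payload": {
  "delta_pos": [
    [1,-40,0],
    [2,-80,0],
    [3,-120,0],
    [4,-160,0],
    [5,-197,0]
  ],
  "dr": [
    [0,0,0],
    [0,0,0],
    [0,0,0],
    [0,0,0],
    [0,0,0]
  ],
  "hand": [50,50,50,50,50]
}}

```text
t: 23.75
ee_pos: [0.6033, -0.2031, 0.184]
ee_rot: [0.054, 0.999, -0.0, -0.001]
force: [-0.1, 0.4, -2.1]
finger_gap: 0.0617
grasp_force: 66.3
```

Emit:
{"api": "jog_arm", "payload": {
  "delta_pos": [
    [0,0,-30],
    [0,0,-60],
    [0,0,-80],
    [0,0,-80],
    [0,0,-80]
  ],
  "dr": [
    [0,0,0],
    [0,0,0],
    [0,0,0],
    [0,0,0],
    [0,0,0]
  ],
  "hand": [50,50,50,50,50]
}}

```text
t: 24.25
ee_pos: [0.6043, -0.1999, 0.1054]
ee_rot: [0.053, 0.999, 0.0, -0.0]
force: [0.9, 0.6, -1.3]
finger_gap: 0.0616
grasp_force: 66.3
```

```bash
python3 - <<'E'
from h import *
p=shot('wrist');s=bot.get_state();print(s['ee_pos'],R.from_quat(s['ee_rot']).as_euler('zyx'),s['qpos'])
cv2.imwrite('pics/w8.png',p['pixels'][:,:,::-1])
E
```

```text
[ 0.60505269 -0.19987913  0.10637283] [-3.03639755e+00  1.41061512e-03 -3.14122491e+00] [ 1.04465198  0.97435149 -1.22690789  1.66625268  0.97130647  1.23177633
  1.05586256]
```

View pics/w8.png

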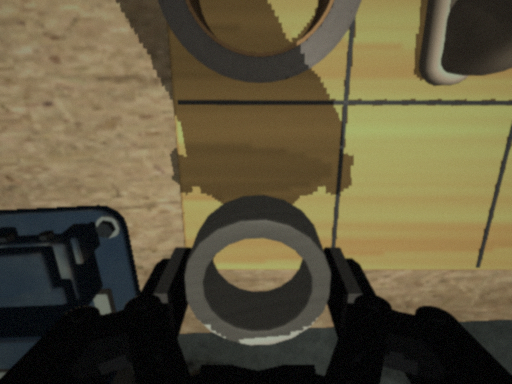

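Emit:
{"api": "jog_arm", "payload": {
  "delta_pos": [
    [0,0,-30],
    [0,0,-60],
    [0,0,-78],
    [0,0,-84],
    [0,0,-86]
  ],
  "dr": [
    [0,0,0],
    [0,0,0],
    [0,0,0],
    [0,0,0],
    [0,0,0]
  ],
  "hand": [50,50,50,50,50]
}}

```text
t: 24.8
ee_pos: [0.6047, -0.2003, 0.0198]
ee_rot: [0.053, 0.999, 0.0, 0.0]
force: [-0.2, 1.1, -1.5]
finger_gap: 0.0615
grasp_force: 66.3
```

Emit:
{"api": "jog_arm", "payload": {
  "delta_pos": [
    [0,0,0],
    [0,0,-1],
    [0,0,-1.5],
    [0,0,-1.5]
  ],
  "dr": [
    [0,0,0],
    [0,0,0],
    [0,0,0],
    [0,0,0]
  ],
  "hand": [50,50,50,50]
}}

```text
t: 25.2
ee_pos: [0.6049, -0.2008, 0.0187]
ee_rot: [0.053, 0.999, -0.0, 0.001]
force: [-0.4, 0.7, 0.7]
finger_gap: 0.0613
grasp_force: 66.6
```

Emit:
{"api": "jog_arm", "payload": {
  "delta_pos": [
    [0,0,0],
    [0,0,0],
    [0,0,0],
    [0,0,0],
    [0,0,0]
  ],
  "dr": [
    [0,0,0],
    [0,0,0],
    [0,0,0],
    [0,0,0],
    [0,0,0]
  ],
  "hand": [65,75,85,85,85]
}}

```text
t: 25.7
ee_pos: [0.6043, -0.2006, 0.0178]
ee_rot: [0.053, 0.999, 0.0, 0.0]
force: [0.6, -0.2, 0.1]
finger_gap: 0.0846
grasp_force: 0.0
```

Emit:
{"api": "jog_arm", "payload": {
  "delta_pos": [
    [0,0,15],
    [0,0,45],
    [0,0,90],
    [0,0,120],
    [0,0,150]
  ],
  "dr": [
    [0,0,0],
    [0,0,0],
    [0,0,0],
    [0,0,0],
    [0,0,0]
  ],
  "hand": [85,85,85,85,85]
}}

```text
t: 26.2
ee_pos: [0.6046, -0.2002, 0.1708]
ee_rot: [0.053, 0.999, -0.0, 0.001]
force: [-0.1, -0.5, 0.3]
finger_gap: 0.085
grasp_force: 0.0
```

Emit:
{"api": "jog_arm", "payload": {
  "delta_pos": [
    [0,0,30],
    [0,0,65],
    [0,0,80],
    [0,0,80],
    [0,0,80]
  ],
  "dr": [
    [0,0,0],
    [0,0,0],
    [0,0,0],
    [0,0,0],
    [0,0,0]
  ],
  "hand": [85,85,85,85,85]
}}

```text
t: 26.7
ee_pos: [0.6038, -0.2007, 0.2473]
ee_rot: [0.053, 0.999, -0.0, -0.0]
force: [0.0, 0.5, -0.2]
finger_gap: 0.0849
grasp_force: 0.0
```

```bash
python3 - <<'E'
from h import *
p=shot('wrist');s=bot.get_state();print(s['ee_pos'],s['qpos'])
cv2.imwrite('pics/w9.png',p['pixels'][:,:,::-1])
print('collar',fit([p],'collar',(.605,-.2),.012))
print('wd',fit([p],'wing_double',(.483,-.066),.012,[1.46,-1.68]))
E
```

```text
[ 0.60341087 -0.20082682  0.24642572] [ 1.08852904  0.8389032  -1.35297845  1.55394429  0.82455406  1.42275015
  1.14186162]
collar (array([ 0.6051, -0.2011,  0.1173]), np.float64(0.042), 1)
wd (array([ 0.481 , -0.068 , -1.8669]), np.float64(0.132), 1)
```

View pics/w9.png

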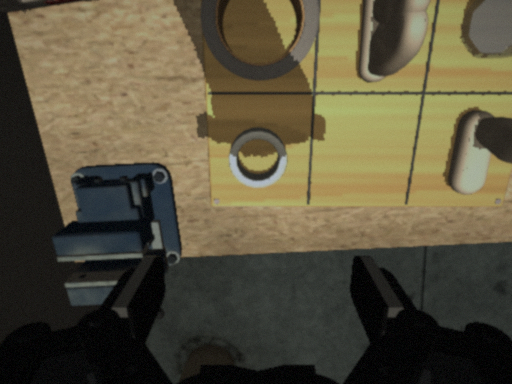

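The collar sits centred in its bay at (258,158), and both castings stand parallel to the bay lines at (385,35) and (470,150). Now the bottle.

Emit:
{"api": "jog_arm", "payload": {
  "delta_pos": [
    [-4,48,0],
    [-8,96,0],
    [-12,144,0],
    [-16,192,0],
    [-20,240,0]
  ],
  "dr": [
    [0,0,0],
    [0,0,0],
    [0,0,0],
    [0,0,0],
    [0,0,0]
  ],
  "hand": [85,85,85,85,85]
}}

```text
t: 27.35
ee_pos: [0.5832, 0.0408, 0.2465]
ee_rot: [0.053, 0.999, 0.0, -0.001]
force: [0.4, -0.3, 0.3]
finger_gap: 0.0854
grasp_force: 0.0
```

Emit:
{"api": "jog_arm", "payload": {
  "delta_pos": [
    [-4,48,0],
    [-8,96,0],
    [-11,144,0],
    [-14,184,0],
    [-14,214,0]
  ],
  "dr": [
    [0,0,0],
    [0,0,0],
    [0,0,0],
    [0,0,0],
    [0,0,0]
  ],
  "hand": [85,85,85,85,85]
}}

```text
t: 27.85
ee_pos: [0.5684, 0.2565, 0.2468]
ee_rot: [0.051, 0.999, 0.0, -0.001]
force: [-0.3, -0.2, 0.2]
finger_gap: 0.0851
grasp_force: 0.0
```

Emit:
{"api": "jog_arm", "payload": {
  "delta_pos": [
    [0,0,0],
    [0,0,0],
    [0,0,0],
    [0,0,0]
  ],
  "dr": [
    [0,0,0],
    [0,0,0],
    [0,0,0],
    [0,0,0]
  ],
  "hand": [85,85,85,85]
}}

```text
t: 28.25
ee_pos: [0.5708, 0.2514, 0.2472]
ee_rot: [0.054, 0.999, -0.001, -0.0]
force: [0.4, 0.3, 0.6]
finger_gap: 0.0852
grasp_force: 0.0
```

```bash
python3 - <<'E'
from h import *
p=shot('wrist');s=bot.get_state();print(s['ee_pos'],s['qpos'])
cv2.imwrite('pics/w10.png',p['pixels'][:,:,::-1])
print(fit([p],'dropper',(.569,.254)),[np.round(r['position'],4) for r in bot.place_of(p,'dropper')])
E
```

```text
[0.57085497 0.2514744  0.24733743] [ 0.35356675  0.76688322 -1.28853456  1.58667556  0.74883086  1.36556151
  0.4395131 ]
(array([0.5677, 0.2528, 0.1735]), np.float64(0.083), 1) [array([ 0.5729,  0.2541, -0.002 ])]
```

View pics/w10.png

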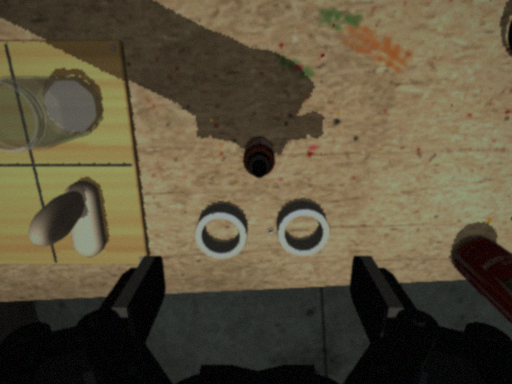

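The bottle stands upright at (259,158), under the tool; the two decoy collars (220,235) and (303,230) are clear.

Emit:
{"api": "jog_arm", "payload": {
  "delta_pos": [
    [-1,1,-45],
    [-1,1,-90],
    [-1,1,-130],
    [-1,1,-165],
    [-1,1,-190]
  ],
  "dr": [
    [0,0,0],
    [0,0,0],
    [0,0,0],
    [0,0,0],
    [0,0,0]
  ],
  "hand": [85,85,85,85,80]
}}

```text
t: 28.9
ee_pos: [0.5685, 0.2528, 0.0551]
ee_rot: [0.054, 0.999, -0.001, -0.001]
force: [0.7, -0.2, -0.1]
finger_gap: 0.0802
grasp_force: 0.0
```

Emit:
{"api": "jog_arm", "payload": {
  "delta_pos": [
    [0,0,-10],
    [0,0,-20],
    [0,0,-20],
    [0,0,-20],
    [0,0,-20]
  ],
  "dr": [
    [0,0,0],
    [0,0,0],
    [0,0,0],
    [0,0,0],
    [0,0,0]
  ],
  "hand": [75,70,60,50,45]
}}

```text
t: 29.4
ee_pos: [0.5701, 0.2549, 0.0393]
ee_rot: [0.053, 0.999, 0.001, 0.001]
force: [1.0, -0.4, -0.3]
finger_gap: 0.0447
grasp_force: 0.0
```

Emit:
{"api": "jog_arm", "payload": {
  "delta_pos": [
    [0,0,0],
    [0,0,0],
    [0,0,0],
    [0,0,0],
    [0,0,0]
  ],
  "dr": [
    [0,0,0],
    [0,0,0],
    [0,0,0],
    [0,0,0],
    [0,0,0]
  ],
  "hand": [40,25,20,20,20]
}}

```text
t: 29.9
ee_pos: [0.5699, 0.2543, 0.039]
ee_rot: [0.053, 0.999, -0.0, 0.001]
force: [-1.4, -1.7, 5.2]
finger_gap: 0.0303
grasp_force: 59.0
```

Emit:
{"api": "jog_arm", "payload": {
  "delta_pos": [
    [0,0,0],
    [0,0,0],
    [0,0,0],
    [0,0,0]
  ],
  "dr": [
    [0,0,0],
    [0,0,0],
    [0,0,0],
    [0,0,0]
  ],
  "hand": [20,20,20,20]
}}

```text
t: 30.3
ee_pos: [0.5699, 0.2544, 0.039]
ee_rot: [0.053, 0.999, -0.0, 0.001]
force: [0.0, -1.9, 7.2]
finger_gap: 0.0303
grasp_force: 59.0
```

```bash
python3 - <<'E'
from h import *
p=shot('wrist');s=bot.get_state();print(s['ee_pos'],R.from_quat(s['ee_rot']).as_euler('zyx'))
q=shot('scene')
print(fit([p],'dropper',(.569,.254)),fit([q],'dropper',(.569,.254)),[np.round(r['position'],4) for r in bot.place_of(p,'dropper')])
E
```

```text
[0.56987723 0.25438192 0.03897859] [-3.03514217e+00  1.43160743e-03  3.14138472e+00]
(array([0.569, 0.254, 0.   ]), np.float64(nan), 0) (array([0.5629, 0.2566, 0.1786]), np.float64(0.385), 1) [array([5.752e-01, 2.516e-01, 2.000e-04])]
  return _methods._mean(a, axis=axis, dtype=dtype,
  ret = ret.dtype.type(ret / rcount)
```

Emit:
{"api": "jog_arm", "payload": {
  "delta_pos": [
    [0,0,35],
    [0,0,80],
    [0,0,125],
    [0,0,155],
    [0,0,160]
  ],
  "dr": [
    [0,0,0],
    [0,0,0],
    [0,0,0],
    [0,0,0],
    [0,0,0]
  ],
  "hand": [20,20,20,20,20]
}}

```text
t: 31.05
ee_pos: [0.5707, 0.2562, 0.2025]
ee_rot: [0.053, 0.999, 0.002, 0.003]
force: [-0.0, -0.2, -1.9]
finger_gap: 0.0303
grasp_force: 59.7
```

Emit:
{"api": "jog_arm", "payload": {
  "delta_pos": [
    [3,-46,0],
    [6,-92,0],
    [10,-138,0],
    [14,-184,0],
    [18,-230,0]
  ],
  "dr": [
    [0,0,0],
    [0,0,0],
    [0,0,0],
    [0,0,0],
    [0,0,0]
  ],
  "hand": [20,20,20,20,20]
}}

```text
t: 31.55
ee_pos: [0.5866, 0.0222, 0.1968]
ee_rot: [0.053, 0.999, -0.0, -0.001]
force: [1.3, 0.5, -0.7]
finger_gap: 0.0303
grasp_force: 59.7
```

Emit:
{"api": "jog_arm", "payload": {
  "delta_pos": [
    [3,-46,0],
    [6,-92,0],
    [10,-138,0],
    [14,-184,0],
    [18,-225,0]
  ],
  "dr": [
    [0,0,0],
    [0,0,0],
    [0,0,0],
    [0,0,0],
    [0,0,0]
  ],
  "hand": [20,20,20,20,20]
}}

```text
t: 32.05
ee_pos: [0.6043, -0.2037, 0.1965]
ee_rot: [0.054, 0.999, -0.0, -0.001]
force: [0.7, 0.6, -1.1]
finger_gap: 0.0305
grasp_force: 59.7
```

Emit:
{"api": "jog_arm", "payload": {
  "delta_pos": [
    [0,0,-30],
    [0,0,-60],
    [0,0,-90],
    [0,0,-95],
    [0,0,-95]
  ],
  "dr": [
    [0,0,0],
    [0,0,0],
    [0,0,0],
    [0,0,0],
    [0,0,0]
  ],
  "hand": [20,20,20,20,20]
}}

```text
t: 32.55
ee_pos: [0.6042, -0.2003, 0.1015]
ee_rot: [0.053, 0.999, 0.0, -0.001]
force: [0.1, 0.5, -0.5]
finger_gap: 0.0305
grasp_force: 59.7
```

Emit:
{"api": "jog_arm", "payload": {
  "delta_pos": [
    [0,0,0],
    [0,0,0],
    [0,0,0]
  ],
  "dr": [
    [0,0,0],
    [0,0,0],
    [0,0,0]
  ],
  "hand": [20,20,20]
}}

```text
t: 32.85
ee_pos: [0.6061, -0.2006, 0.1043]
ee_rot: [0.053, 0.999, -0.0, 0.001]
force: [0.1, 0.3, -0.3]
finger_gap: 0.0299
grasp_force: 59.7
```

```bash
python3 - <<'E'
from h import *
p=shot('wrist');s=bot.get_state();print(s['ee_pos'],s['qpos'])
cv2.imwrite('pics/w11.png',p['pixels'][:,:,::-1])
x,y,z=s['ee_pos'];b=z-.039
print('bottle base px',proj(p,[[x,y,b]]),'collar hole near/far/left/right px',np.round(proj(p,[[.605+dx,-.201+dy,.042] for dx,dy in [(-.032,0),(.032,0),(0,.032),(0,-.032)]])))
E
```

```text
[ 0.60590303 -0.20071695  0.10403421] [ 1.03406772  0.95985476 -1.20034456  1.66534412  0.95398793  1.21271782
  1.06599082]
bottle base px [[257.60043764 223.9507822 ]] collar hole near/far/left/right px [[252. 162.]
 [262. 250.]
 [305. 203.]
 [210. 213.]]
```

View pics/w11.png

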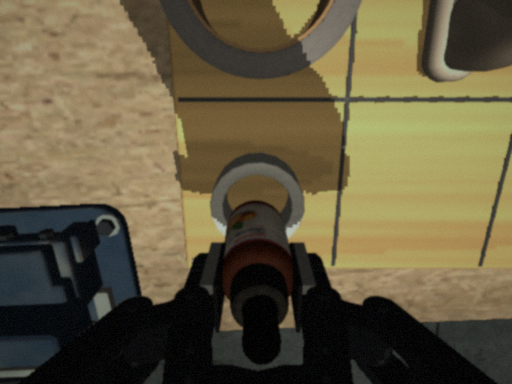

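The bottle base (256,215) is in line with the collar (258,205). Lowering it in.

Emit:
{"api": "jog_arm", "payload": {
  "delta_pos": [
    [-1.5,0,-15],
    [-1.5,0,-30],
    [-1.5,0,-42],
    [-1.5,0,-49],
    [-1.5,0,-52]
  ],
  "dr": [
    [0,0,0],
    [0,0,0],
    [0,0,0],
    [0,0,0],
    [0,0,0]
  ],
  "hand": [20,20,20,20,20]
}}

```text
t: 33.4
ee_pos: [0.6036, -0.2006, 0.0509]
ee_rot: [0.053, 0.999, -0.0, -0.0]
force: [-5.6, -1.1, 20.0]
finger_gap: 0.0305
grasp_force: 61.8
```

Emit:
{"api": "jog_arm", "payload": {
  "delta_pos": [
    [0,0,0],
    [0,0,0],
    [0,0,0]
  ],
  "dr": [
    [0,0,0],
    [0,0,0],
    [0,0,0]
  ],
  "hand": [20,20,20]
}}

```text
t: 33.7
ee_pos: [0.6034, -0.2006, 0.0511]
ee_rot: [0.053, 0.999, -0.0, -0.001]
force: [-2.4, -0.2, 6.3]
finger_gap: 0.0305
grasp_force: 60.3
```

Emit:
{"api": "jog_arm", "payload": {
  "delta_pos": [
    [0,0,0],
    [0,0,0],
    [0,0,0],
    [0,0,0],
    [0,0,0]
  ],
  "dr": [
    [0,0,0],
    [0,0,0],
    [0,0,0],
    [0,0,0],
    [0,0,0]
  ],
  "hand": [35,45,60,70,70]
}}

```text
t: 34.2
ee_pos: [0.6038, -0.2005, 0.0507]
ee_rot: [0.053, 0.999, 0.0, -0.0]
force: [-0.2, 0.8, -0.6]
finger_gap: 0.0698
grasp_force: 0.0
```

Emit:
{"api": "jog_arm", "payload": {
  "delta_pos": [
    [0,0,15],
    [0,0,40],
    [0,0,80],
    [0,0,120],
    [0,0,165]
  ],
  "dr": [
    [0,0,0],
    [0,0,0],
    [0,0,0],
    [0,0,0],
    [0,0,0]
  ],
  "hand": [70,70,70,70,70]
}}

```text
t: 34.7
ee_pos: [0.6033, -0.2003, 0.2179]
ee_rot: [0.053, 0.999, 0.0, -0.0]
force: [1.3, -1.5, -0.7]
finger_gap: 0.0701
grasp_force: 0.0
```

Emit:
{"api": "jog_arm", "payload": {
  "delta_pos": [
    [-40,20,30],
    [-80,40,60],
    [-120,60,90],
    [-130,80,120],
    [-130,90,150]
  ],
  "dr": [
    [0,0,0],
    [0,0,0],
    [0,0,0],
    [0,0,0],
    [0,0,0]
  ],
  "hand": [70,70,70,70,70]
}}

```text
t: 35.2
ee_pos: [0.4716, -0.107, 0.3676]
ee_rot: [0.051, 0.999, -0.002, -0.001]
force: [0.2, -0.6, -0.3]
finger_gap: 0.0698
grasp_force: 0.0
```

Emit:
{"api": "jog_arm", "payload": {
  "delta_pos": [
    [0,10,0],
    [0,10,0],
    [0,10,0],
    [0,10,0]
  ],
  "dr": [
    [0,0,0],
    [0,0,0],
    [0,0,0],
    [0,0,0]
  ],
  "hand": [70,70,70,70]
}}

```text
t: 35.6
ee_pos: [0.4732, -0.1013, 0.3647]
ee_rot: [0.053, 0.999, 0.001, -0.001]
force: [-0.3, 0.1, 0.0]
finger_gap: 0.0698
grasp_force: 0.0
```

```bash
python3 - <<'E'
from h import *
p=shot('wrist');print(bot.get_state()['ee_pos'])
cv2.imwrite('pics/w12.png',cv2.resize(p['pixels'][:,:,::-1],(768,576),interpolation=cv2.INTER_CUBIC))
ox,oy,a=.5501,-.074,-.105;c,s=np.cos(a),np.sin(a)
for n,q,Y in [('collar',(.605,-.2),[0]),('dropper',(.604,-.2),[0]),('wing_double',(.483,-.066),[1.46,-1.68]),('wing_single',(.63,.038),[-1.68]),('jar',(.494,.054),[0]),('duct_tape',(.47,-.182),[0])]:
    v,f,k=fit([p],n,q,.012,Y);dx,dy=v[0]-ox,v[1]-oy
    print(n,np.round([c*dx+s*dy,c*dy-s*dx,v[2]-a],4),f,k)
E
```

```text
[ 0.47328366 -0.10118543  0.36476306]
collar [ 0.0685 -0.1207  0.1519] 0.487 1
dropper [ 0.0637 -0.1209  0.5464] 0.174 1
wing_double [-0.064  -0.0023  1.6347] 0.146 1
wing_single [ 0.0566  0.1217 -1.58  ] 0.416 1
jar [-0.0696  0.1169  0.1377] 0.084 1
duct_tape [-0.0669 -0.119   0.1923] 0.345 1
```

View pics/w12.png

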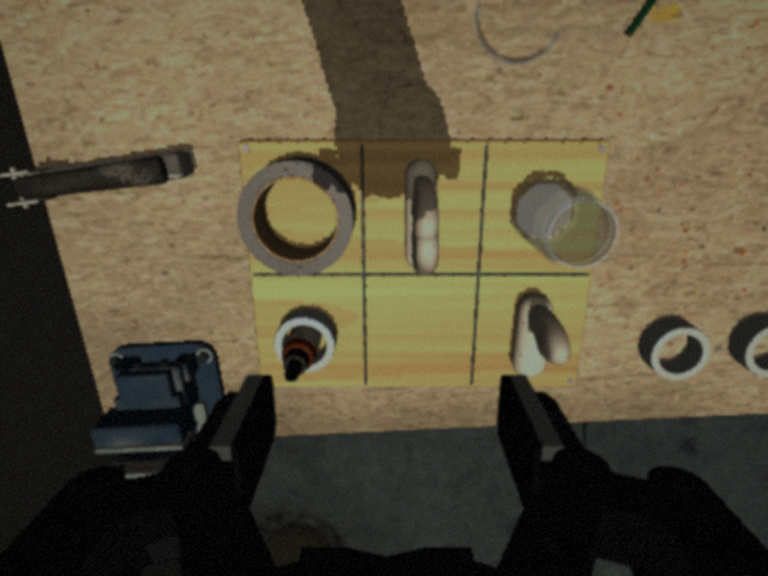

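```bash
python3 - <<'E'
from h import *
p=shot('wrist')
ox,oy,a=.5501,-.074,-.105;c,s=np.cos(a),np.sin(a);Rb=np.array([[c,-s],[s,c]])
im=cv2.resize(p['pixels'][:,:,::-1],None,fx=4,fy=4,interpolation=cv2.INTER_CUBIC)
for n,b,flip in [('wing_single',(.0675,.12),-np.pi/2),('wing_double',(-.0675,0),np.pi/2),('collar',(.0675,-.12),0)]:
    x,y=Rb@b+[ox,oy];th=a+flip if n!='wing_single' else a+np.pi/2
    th=a+flip
    m=(render(p,n,(x,y,th),.012)>.5).astype(np.uint8);m=cv2.resize(m,None,fx=4,fy=4)
    # wing_single lobe points to the front: y axis = -board x => yaw a+pi/2
    if n=='wing_single': m=cv2.resize((render(p,n,(x,y,a+np.pi/2),.012)>.5).astype(np.uint8),None,fx=4,fy=4)
    cs,_=cv2.findContours(m,0,1);cv2.drawContours(im,cs,-1,(0,255,0),2)
cv2.imwrite('pics/w13.png',cv2.resize(im[380:1080,620:1660],(800,538)))
E
```

```text
(no output)
```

View pics/w13.png

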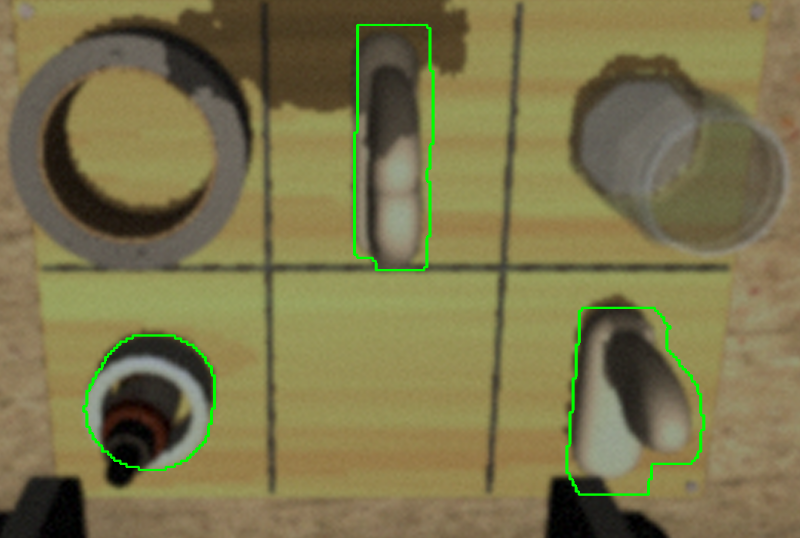

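The overlay (predicted outlines in green) fits the collar, the bottle and the double wing. The single wing, whose foot spans rows 300–478 against 307–494 predicted, may sit some mm to the front, so I measure it by colour from a better view.

Emit:
{"api": "jog_arm", "payload": {
  "delta_pos": [
    [18,35,0],
    [35,70,0],
    [52,105,0],
    [70,140,0],
    [70,140,0]
  ],
  "dr": [
    [0,0,0],
    [0,0,0],
    [0,0,0],
    [0,0,0],
    [0,0,0]
  ],
  "hand": [70,70,70,70,70]
}}

```text
t: 36.5
ee_pos: [0.544, 0.0477, 0.3664]
ee_rot: [0.047, 0.999, 0.002, 0.001]
force: [-0.9, 0.6, -0.3]
finger_gap: 0.07
grasp_force: 0.0
```

Emit:
{"api": "jog_arm", "payload": {
  "delta_pos": [
    [0,0,0],
    [0,0,0],
    [0,0,0],
    [0,0,0]
  ],
  "dr": [
    [0,0,0],
    [0,0,0],
    [0,0,0],
    [0,0,0]
  ],
  "hand": [70,70,70,70]
}}

```text
t: 36.9
ee_pos: [0.5437, 0.0374, 0.3657]
ee_rot: [0.055, 0.999, -0.0, -0.0]
force: [-0.4, -0.1, -0.2]
finger_gap: 0.0704
grasp_force: 0.0
```

```bash
cat > col.py <<'E'
from h import *
import h
def stad(w,l,z0,z1):
    r=w/2;t=np.linspace(0,2*np.pi,33);return np.array([[r*np.cos(b),np.sign(np.sin(b))*(l/2-r)+r*np.sin(b),z] for b in t for z in (z0,z1)])/1000
h.M['wing_single'][0]=stad(37,94,0,24);h.M['wing_double'][0]=stad(32,108,0,24)
ox,oy,a=.5501,-.074,-.105;c,s=np.cos(a),np.sin(a);Rb=np.array([[c,-s],[s,c]])
p=shot('wrist');print(bot.get_state()['ee_pos'])
hsv=cv2.cvtColor(p['pixels'],cv2.COLOR_RGB2HSV)
for n,b in [('wing_single',(.0675,.12)),('wing_double',(-.0675,0))]:
    x,y=Rb@b+[ox,oy];near=cv2.dilate((render(p,n,(x,y,a+np.pi/2),.012)>.2).astype(np.uint8),np.ones((25,25)))
    for th in (70,85,100):
        m=((hsv[:,:,1]<th)&(near>0)).astype(np.uint8)
        k,L,st,_=cv2.connectedComponentsWithStats(cv2.morphologyEx(m,cv2.MORPH_OPEN,np.ones((3,3))))
        m=(L==1+st[1:,4].argmax()).astype(np.float32)
        for yaw in ((np.pi/2,) if n=='wing_single' else (np.pi/2,-np.pi/2)):
            def cost(v):
                q=render(p,n,(v[0]/100,v[1]/100,v[2]*5),.012);return 1-np.minimum(m,q).sum()/np.maximum(m,q).sum()
            s0=np.array([x*100,y*100,(a+yaw)/5]);r=minimize(cost,s0,method='Nelder-Mead',options=dict(initial_simplex=np.array([s0,s0+[1,0,0],s0+[0,1,0],s0+[0,0,.04]]),maxiter=120))
            d=Rb.T@(r.x[:2]/100-[ox,oy]);print(n,th,np.round([*d,r.x[2]*5-a],4),round(r.fun,3),int(m.sum()))
E
python3 col.py
```

```text
[0.54371483 0.03765473 0.36576155]
wing_single 70 [0.069  0.1186 1.5719] 0.277 1008
wing_single 85 [0.0662 0.1185 1.5188] 0.129 1222
wing_single 100 [0.0639 0.1186 1.5547] 0.076 1306
wing_double 70 [-0.0637 -0.0022  1.5039] 0.382 1834
wing_double 70 [-6.4300e-02 -1.6000e-03 -1.6437e+00] 0.385 1834
wing_double 85 [-0.064  -0.0022  1.503 ] 0.219 2330
wing_double 85 [-0.0644 -0.0019 -1.6167] 0.223 2330
wing_double 100 [-0.0638 -0.0029  1.5366] 0.185 2454
wing_double 100 [-0.0643 -0.0022 -1.5884] 0.19 2454
```

The single wing is at board (0.064, 0.119) and the double at (-0.064, -0.002), with yaw errors under 0.07 rad, so everything is within limits.

```bash
python3 -c "
from cell import bot
print(bot.job_done())"
```

```text
the job is handed in; nothing more can be done
None
```

I placed both castings, the collar and the bottle and handed the job in at about 37 s; the last pictures put all of them within the limits, but the hand-in returned no verdict.

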